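# Hang a product hook on the pantry's slat rack

### The job

Hang the loose hook with the orange web on the white slat rack: tip its arm end up, feed the lip on its back into the slot between the two slats from the robot's side, then swing the arm down until the lip is caught behind the upper slat, the hook sits fully down in the slot, level, square to the rack and with its plate flat on the lower slat, clear of the two posts. Feel your way and be gentle: never force the hook or the rack (keep every push under 25 N), let go of the hook once it hangs, and leave the jar, the bottle and the carton where they are.

Things in the scene. Friction and masses are not known exactly. Their poses are not given: they have to be found in the camera images.
- rack: Slat rack fixed to the counter: dark foot 130 x 320 x 12 mm reaching 20 mm in front of the slats, two 20 mm square posts 241 mm high (140 mm left and right of the middle, behind the slats) and two white slats, 320 mm wide, 4 mm thick, one above the other, that do not give when pushed. Origin on the counter below the slats' front faces (x = 0); x points from the front (robot's side) to the open back, y along the slats to the left, z up.
- rack_slot (a point): NOMINAL middle of the slot's lower edge on the slats' front plane, 170 mm up; axes as the rack. The slats are clamped on the posts and their true height is not measured: it is up to 20 mm higher or lower than this point says, so feel or look for it. Lower slat 70 mm high; above its top edge (the slot's lower edge) a 13 mm open slot, then the upper slat, 36 mm high (its top 49 mm above the slot's lower edge).
- hook_grip (a point): Loose hook, 0.15 to 0.27 kg, standing on the counter: middle of its orange web, 26 mm above its underside. x points from arm end to plate, z up. Web 12 mm thick across y, x -27 to +45, z -14 to +20 mm; arm bar below it as thick, to x -64 mm, end turned up. Grip across y; 10 mm behind the middle and leaning the gripper 0.2 rad or more back to the arm end keeps it clear of the rack when tipped.
- hook_seat (a point): On the hook, 50 mm in x and 29 mm in z from hook_grip, same axes: the corner where the plate's flat back face (plate 50 mm wide, 5 thick, reaching 55 mm down from here) meets the underside of the lip's tongue. Hung, the tongue's underside rests on the slot's lower edge, the back face lies on the lower slat, and there is only about 1.5 mm of play to and fro.
- hook_lip (a point): Middle of the top edge of the hook's lip, 7.25 mm in x and 21 mm in z from hook_seat, same axes. The lip, 50 mm wide: a 3.5 mm thick tongue reaching 9 mm back from the plate, its end turned up in a 3.5 mm leg (5.5 to 9 mm behind the back face), 21 mm high in all. Taller than the slot, it goes in only with the arm end tipped up some 0.7 to 0.9 rad, leg leaning into the slot.
- jar_mid (a point): Middle of a jar with red lid, 72 mm across, 100 mm high, standing on the counter. Leave alone.
- bottle_mid (a point): Middle of an amber bottle with red cap, 60 mm across, 180 mm high, standing on the counter. Leave alone.
- carton_mid (a point): Middle of a blue cracker carton lying flat, 150 x 210 x 55 mm (x, y, z). Leave alone.
There are look-alikes about, which are no part of the job. Leave any green or turquoise look-alike of the part that bears hook_grip alone.

How it is judged:
By the outcome, as a careful person would: the job done as asked, in the order asked, and still so for the second after the job is handed in, with the robot touching nothing.
It also fails if it takes over 70 s, if anything falls off the work surface, if the arm or the gripper's body presses on something with over 40 N, if the wrist force passes 120 N, or if a joint passes its speed limit or range.

### The arm

A 7-joint arm with a two-finger parallel gripper is mounted at the origin on the work surface. World frame = base frame: x ahead of the robot, y to its left, z up, the work surface at z = 0. Lengths are in m, angles in rad, forces in N, time in s.
With the tool pointing down it reaches from about 0.35 to 0.9 m from the base axis. Payload 7.2 kg.
Tool frame: the origin (TCP) lies on the centre line of the jaws, within the pads' length; the fingertips stand 14 mm ahead of it and the grasp point (between the pads) lies 5 mm behind it; z points along the fingers, y is the direction in which the jaws open and shut (so a half turn about z gives the same grasp; the last joint's range is limited). The gripper opens to 88 mm and grips with 3 to 60 N. Pads are 20 mm wide; open, the fingers measure 115 mm over their backs; the gripper's body (75 mm by 178 mm) begins 61 mm behind the grasp point.
Start: joints at [1.093, 0.411, -0.013, 1.596, 0.006, 1.134, -0.082], TCP at [0.249, -0.573, 0.213] pointing down, gripper open.
Joint ranges: [-2.95, 2.95], [-0.29, 1.99], [-1.47, 1.44], [0.14, 2.54], [-1.03, 4.17], [0.13, 1.85], [-2.86, 2.86]. Speed limits (rad/s): [2.39, 2.39, 3.01, 3.01, 3.14, 3.14, 3.14].

### API

Orientations are given as a rotation vector (axis times angle).
In Python, from bench import ctrl gives the robot as it stands.
- The arm moves only by the tool drive_tool, never from a script. Its argument "motion" is a list of rows, each a list of 5 numbers: the opening, from 0 (shut) to 1 (fully open), then the shift along the world's x, y, z in cm, then the turn about the world's z in degrees. A call has 1 to 20 rows; each row shifts and turns the commanded pose from where the row before left it; what a row does not reach is not made up. A row lasts 1/10 s, in which the tool goes at most 50 mm and 8.59 degrees, less where a joint would pass 70% of its speed; a pose out of reach is approached as far as the arm can. A call is refused whole if a number of a shift passes 5 or a number of a turn 8.59, either way. A call with a gripper value outside its range is refused whole. The fingers move at their own pace and stop on an object; the grip force is fixed at half the most. Time passes only in rows, so rows that do not move let the fingers close. It gives the time, the measured TCP pose, the force and the opening at its end, in the units of the state.
- ctrl.sense(): the state, without advancing time (a new reading comes with each control period).
- ctrl.capture(name): name is "side" or "top" or "wrist"; returns the picture (384x512x3 uint8, red, green, blue); there is no depth.
- ctrl.camera_info(name): a dict with "mtx" (3x3 intrinsics, pixels), "eye" and "attitude" of the camera in the world. Camera axes: x right, y up, looking along -z (the intrinsics and any distortion apply to the point x, -y, -z); pixel columns grow to the right and rows downward; lengths in m; the calibration is good to about 2 mm. A picture is of the moment at which its call begins: read the wrist's pose just before it. camera_info takes no time and is no camera call; for the wrist camera it gives the pose at the moment of the call.
- ctrl.job_done(): hands the job in, once; it reports no verdict.
The state is a dict: "time_s": time; "joints": joint angles; "qd": joint speeds; "joint_efforts": joint torques, N m; "eef_pos": TCP position; "tool_rot": TCP orientation; "contact_force": force on the tool from outside, world axes, zero at the start; "ft_torque": the same for the moment, N m; "grip_width": finger opening in m.
Only numpy, scipy, OpenCV 4.12 (cv2) and the standard library are available. Lean on these libraries where they do the work, as an engineer would, in place of code of your own. Each camera call takes 0.05 s, during which the arm holds its last target. There are 200 camera calls.

## Working session

There is one attempt and no reset: what is moved stays moved. The work goes in short steps, Python scripts to look and compute and a tool call to move; the robot and the scene stay as the last step left them, time stands still between calls to the robot, and variables do not carry over. Pictures are saved under pics/ and viewed, about 8 in all and at most 12, crops included, and the job is handed in when it is done.

Besides the shell and the picture viewer there is one more tool, called after "Call:" as name(argument=value, ...), one argument or row to a line, values as JSON. drive_tool: Moves the arm, as the interface text tells. Its arguments: {"type":"object","properties":{"motion":{"type":"array","items":{"type":"array","items":{"type":"number"}}}},"required":["motion"]}

```bash
ls; mkdir -p pics; python3 - <<'E'
from bench import ctrl
import cv2,numpy as np
s=ctrl.sense();print({k:np.round(v,3).tolist() for k,v in s.items()})
ims=[]
for n in ["side","top","wrist"]:
    im=ctrl.capture(n);cv2.imwrite(f"pics/{n}0.png",im[:,:,::-1]);ims.append(im)
    c=ctrl.camera_info(n);print(n,{k:np.round(v,4).tolist() for k,v in c.items()})
cv2.imwrite("pics/a0.png",cv2.resize(np.vstack([np.hstack(ims[:2])]),None,fx=.78,fy=.78)[:,:,::-1])
E
```

```text
pics
{'time_s': 0.0, 'joints': [1.093, 0.412, -0.013, 1.597, 0.006, 1.134, -0.082], 'qd': [-0.001, -0.0, -0.002, -0.001, -0.002, -0.001, -0.0], 'joint_efforts': [0.001, -58.794, 0.642, -29.107, -0.054, 0.018, 0.0], 'eef_pos': [0.249, -0.573, 0.212], 'tool_rot': [-3.074, -0.639, 0.001], 'contact_force': [-0.616, 0.482, 0.616], 'ft_torque': [-0.065, -0.007, -0.02], 'grip_width': 0.088}
side {'mtx': [[480.1924, 0.0, 253.6164], [0.0, 480.1924, 198.0763], [0.0, 0.0, 1.0]], 'eye': [0.5104, 1.0595, 0.818], 'attitude': [0.0446, -1.4782, -2.6886]}
top {'mtx': [[418.8896, 0.0, 259.274], [0.0, 418.8896, 194.3863], [0.0, 0.0, 1.0]], 'eye': [0.5036, -0.0003, 1.1416], 'attitude': [0.0733, -0.0466, -1.5824]}
wrist {'mtx': [[275.7479, 0.0, 255.1832], [0.0, 275.7479, 197.1022], [0.0, 0.0, 1.0]], 'eye': [0.3205, -0.5416, 0.3823], 'attitude': [-0.2538, 0.1681, -1.1524]}
```

View pics/a0.png

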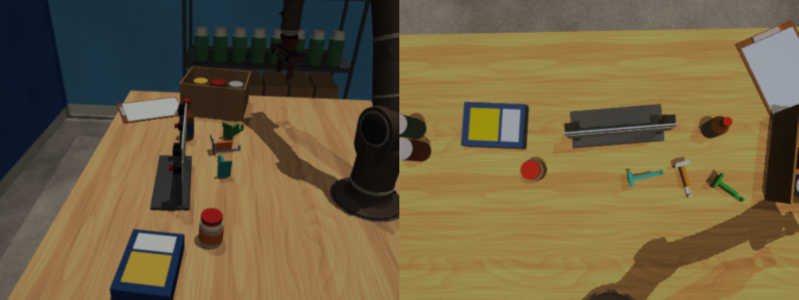

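```bash
python3 - <<'E'
import cv2,numpy as np
t=cv2.imread("pics/top0.png");s=cv2.imread("pics/side0.png")
a=cv2.resize(t[120:270,200:440],None,fx=3.3,fy=3.3,interpolation=cv2.INTER_CUBIC)[:480]
b=cv2.resize(s[110:280,180:320],None,fx=3,fy=3,interpolation=cv2.INTER_CUBIC)
b=cv2.convertScaleAbs(b,alpha=1.6)
cv2.imwrite("pics/t1.png",a);cv2.imwrite("pics/s1.png",b)
E
```

```text
(no output)
```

View pics/t1.png

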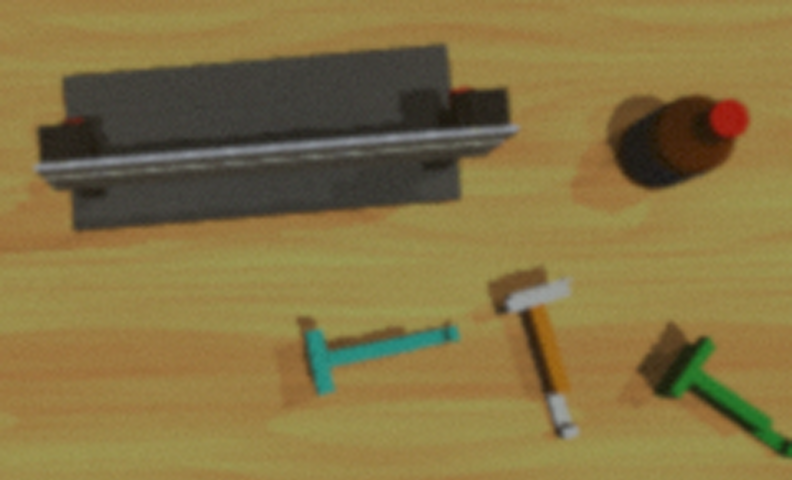

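View pics/s1.png

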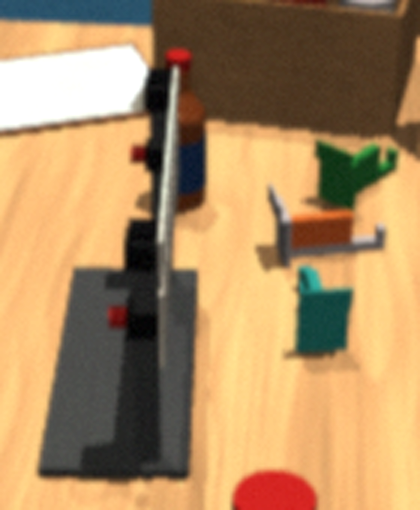

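```bash
cat > h.py <<'E'
import numpy as np,cv2
from scipy.spatial.transform import Rotation as R
def cam(ctrl,n):
    c=ctrl.camera_info(n); return np.array(c["mtx"]),np.array(c["eye"]),R.from_rotvec(c["attitude"]).as_matrix()
def ray(c,uv):
    d=np.linalg.inv(c[0])@[uv[0],uv[1],1]; return c[2]@(d*[1,-1,-1])
def onplane(c,uv,p,n):
    d=ray(c,uv); return c[1]+d*(np.dot(np.array(p)-c[1],n)/np.dot(d,n))
def onz(c,uv,z): return onplane(c,uv,[0,0,z],[0,0,1])
def proj(c,P):
    q=(c[2].T@(np.array(P)-c[1]))*[1,-1,-1]; q=c[0]@q; return q[:2]/q[2]
def orange(rgb):
    h=cv2.cvtColor(rgb,cv2.COLOR_RGB2HSV)
    return h
E
python3 - <<'E'
from bench import ctrl
from h import *
c=cam(ctrl,"top")
f=lambda u,v:(200+u/3.3,120+v/3.3)
P=[onz(c,f(*p),.012)[:2] for p in [(75,230),(460,198),(445,45),(65,75)]]
P=np.array(P);print("foot",P.round(4).tolist(),[np.linalg.norm(P[i]-P[(i+1)%4]).round(4) for i in range(4)])
d=P[0]-P[1];d2=P[3]-P[2];print("yaw",np.arctan2(-d[0],d[1]),np.arctan2(-d2[0],d2[1]),"c",P.mean(0))
y=np.arctan2(-d[0],d[1]);ex=np.array([np.cos(y),np.sin(y)])
print("rack origin",(P[0]+P[1])/2+.020*ex)
# slat top edge height 
for z in (.2,.219,.24): print(z,[onz(c,f(*p),z)[:2].round(4).tolist() for p in [(40,168),(515,128)]])
im=cv2.imread("pics/top0.png")[:,:,::-1]
h=cv2.cvtColor(np.ascontiguousarray(im),cv2.COLOR_RGB2HSV)
for n,(u,v) in {"web":(547,350),"wood":(600,450),"jar":(0,0)}.items():
    x,yy=map(int,f(u,v)); print(n,h[yy,x])
m=((h[...,0]<14)&(h[...,1]>190)).astype(np.uint8); m[:200]=0;m[270:]=0;m[:,:350]=0;m[:,385:]=0
pts=np.argwhere(m)[:,::-1].astype(np.float32);print(len(pts),cv2.minAreaRect(pts))
for nm,p,z in [("arm end",(568,432),.03),("plate L",(510,302),.07),("plate R",(570,285),.07),("webR",(537,308),.046),("webF",(558,392),.046)]: print(nm,onz(c,f(*p),z).round(4))
for n in ("wrist",): print(cam(ctrl,n)[2][:,2]*-1)
E
```

```text
foot [[0.604, 0.1172], [0.6261, -0.1987], [0.7533, -0.1897], [0.7331, 0.1249]] [np.float64(0.3167), np.float64(0.1276), np.float64(0.3153), np.float64(0.1293)]
yaw 0.0697715427792101 0.06431886576468156 c [ 0.67912674 -0.03658539]
rack origin [ 0.63500305 -0.0393487 ]
0.2 [[0.6304, 0.1216], [0.6534, -0.2045]]
0.219 [[0.6278, 0.1191], [0.6504, -0.2004]]
0.24 [[0.625, 0.1164], [0.647, -0.1958]]
web [ 18 218 138]
wood [ 26 122 155]
jar [ 20 139 154]
1 ((365.0, 235.0), (0.0, 0.0), 0.0)
arm end [ 0.436  -0.2762  0.03  ]
plate L [ 0.5386 -0.2249  0.07  ]
plate R [ 0.5511 -0.2714  0.07  ]
webR [ 0.5343 -0.251   0.046 ]
webF [ 0.4682 -0.2654  0.046 ]
[-0.26074795 -0.1119085  -0.95889884]
```

Call:
drive_tool(
  motion=[
    [1,1.2,1.5,0,8.5],
    [1,1.2,1.5,0,8.5],
  ],
)

```text
time_s: 0.35
eef_pos: [0.2728, -0.543, 0.2125]
tool_rot: [-2.944, -1.093, 0.001]
contact_force: [1.7, 1.3, -0.6]
grip_width: 0.0879
```

```bash
python3 - <<'E'
from bench import ctrl
import numpy as np
s=ctrl.sense();print(s["time_s"],np.round(s["joints"],3),s["eef_pos"],s["tool_rot"])
E
```

```text
0.35 [ 1.089  0.385 -0.086  1.637  0.036  1.122  0.134] [ 0.27275314 -0.54295511  0.21254809] [-2.94440922e+00 -1.09342350e+00  6.28126238e-04]
```

Call:
drive_tool(
  motion=[
    [1,1.17,1.56,0,8.47],
    [1,1.17,1.56,0,8.47],
    [1,1.17,1.56,0,8.47],
    [1,1.17,1.56,0,8.47],
    [1,1.17,1.56,0,8.47],
    [1,1.17,1.56,0,8.47],
    [1,1.17,1.56,0,8.47],
    [1,1.17,1.56,0,8.47],
    [1,1.17,1.56,0,8.47],
    [1,1.17,1.56,0,8.47],
    [1,1.17,1.56,0,8.47],
    [1,1.17,1.56,0,8.47],
    [1,1.17,1.56,0,8.47],
    [1,1.17,1.56,0,8.47],
    [1,1.17,1.56,0,8.47],
    [1,1.17,1.56,0,8.47],
    [1,1.17,1.56,0,8.47],
    [1,1.17,1.56,0,8.47],
  ],
)

```text
time_s: 2.15
eef_pos: [0.4838, -0.2618, 0.2129]
tool_rot: [0.363, -3.12, -0.0]
contact_force: [0.1, 0.1, 0.5]
grip_width: 0.088
```

```bash
python3 - <<'E'
from bench import ctrl
from h import *
s=ctrl.sense();print(s["time_s"],np.round(s["joints"],3),s["eef_pos"],s["tool_rot"])
c=cam(ctrl,"wrist");im=ctrl.capture("wrist");cv2.imwrite("pics/w1.png",im[:,:,::-1]);np.savez("pics/w1.npz",K=c[0],e=c[1],R=c[2])
b=cv2.resize(im,None,fx=1.5,fy=1.5,interpolation=cv2.INTER_CUBIC)
cv2.imwrite("pics/w1b.png",cv2.convertScaleAbs(b,alpha=1.4)[:,:,::-1])
E
```

```text
2.15 [ 0.972  0.374 -0.725  1.744  0.272  1.127  1.966] [ 0.48379112 -0.26184557  0.21285227] [ 3.63127034e-01 -3.12013151e+00 -3.03139677e-04]
```

View pics/w1b.png

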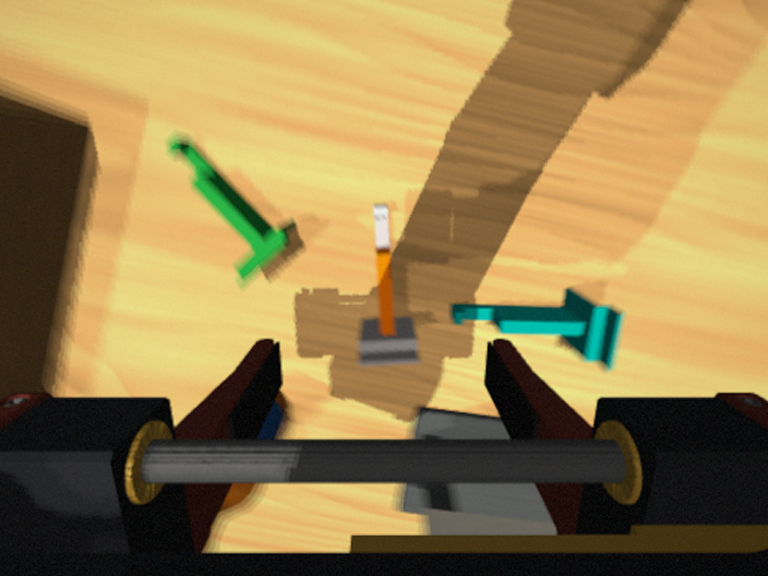

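```bash
python3 - <<'E'
from h import *
d=np.load("pics/w1.npz");c=(d["K"],d["e"],d["R"])
for n,p,z in [("webF",(387,332),.046),("webR",(383,250),.046),("arm end",(381,207),.03),("plateL",(360,322),.0585),("plateR",(415,320),.0585)]: print(n,onz(c,np.array(p)/1.5,z).round(4))
E
```

```text
webF [ 0.5364 -0.2452  0.046 ]
webR [ 0.4669 -0.2652  0.046 ]
arm end [ 0.4347 -0.2745  0.03  ]
plateL [ 0.5281 -0.2704  0.0585]
plateR [ 0.5159 -0.2263  0.0585]
```

Call:
drive_tool(
  motion=[
    [0.5,-0.2,0.1,-3,2.5],
    [0.5,0,0,-3,0],
    [0.5,0,0,-3,0],
    [0.5,0,0,-3,0],
    [0.5,0,0,-2.5,0],
    [0.5,0,0,-2,0],
    [0.5,0,0,-1.5,0],
    [0.5,0,0,-0.6,0],
    [0.5,0,0,0,0],
    [0,0,0,0,0],
    [0,0,0,0,0],
    [0,0,0,0,0],
    [0,0,0,0,0],
  ],
)

```text
time_s: 3.5
eef_pos: [0.4819, -0.2617, 0.0276]
tool_rot: [-0.422, 3.112, -0.001]
contact_force: [-0.1, 0.3, -0.3]
grip_width: 0.0154
```

Call:
drive_tool(
  motion=[
    [0,0,0,0,0],
    [0,0,0,0,0],
    [0,0,0,1,0],
    [0,0,0,2,0],
    [0,0,0,3,0],
    [0,0,0,0,0],
  ],
)

```text
time_s: 4.1
eef_pos: [0.4836, -0.2618, 0.0906]
tool_rot: [-0.422, 3.109, -0.004]
contact_force: [0.1, 0.3, -2.2]
grip_width: 0.0118
```

```bash
python3 - <<'E'
from bench import ctrl
from h import *
s=ctrl.sense();print(s["time_s"],s["contact_force"],s["ft_torque"],s["grip_width"])
c=cam(ctrl,"side");im=ctrl.capture("side");cv2.imwrite("pics/side1.png",im[:,:,::-1])
O=np.array([.635,-.039,0]);y=.067;ex=np.array([np.cos(y),np.sin(y),0]);ey=np.array([-np.sin(y),np.cos(y),0])
for Y in (.16,0,-.16):
  for z in (0.1,.17,.183,.219): print(Y,z,proj(c,O+ey*Y+[0,0,z]).round(1),proj(c,O+ey*Y+[0,0,z]+.004*ex).round(1))
x0,y0=205,120
b=cv2.resize(im[y0:y0+130,x0:x0+130],None,fx=4.6,fy=4.6,interpolation=cv2.INTER_CUBIC)
cv2.imwrite("pics/s2.png",cv2.convertScaleAbs(b,alpha=1.6)[:,:,::-1])
E
```

```text
4.1 [ 0.06763103  0.25660803 -2.17099096] [ 0.04924034 -0.1389604   0.06291841] 0.011807829130242694
0.16 0.1 [234.4 238.4] [232.8 238.3]
0.16 0.17 [234.1 214.9] [232.4 214.9]
0.16 0.183 [234.  210.4] [232.3 210.3]
0.16 0.219 [233.8 197.5] [232.1 197.5]
0 0.1 [237. 203.] [235.6 203. ]
0 0.17 [236.8 180.9] [235.3 180.9]
0 0.183 [236.7 176.7] [235.2 176.7]
0 0.219 [236.6 164.7] [235.1 164.7]
-0.16 0.1 [239.1 174.2] [237.8 174.2]
-0.16 0.17 [239.  153.5] [237.6 153.5]
-0.16 0.183 [239.  149.5] [237.6 149.5]
-0.16 0.219 [238.9 138.3] [237.5 138.3]
```

View pics/s2.png

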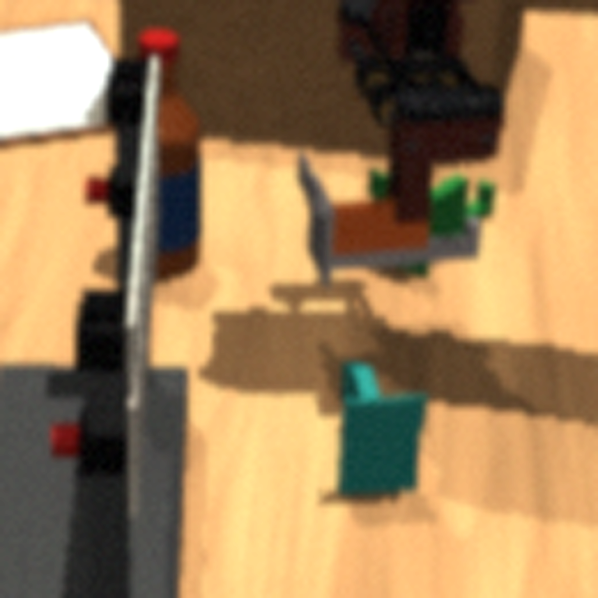

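Call:
drive_tool(
  motion=[
    [0,0,0,2,0],
    [0,0,0,2,0],
    [0,0.72,2.63,0,-1.3],
    [0,0.72,2.63,0,-1.3],
    [0,0.72,2.63,0,-1.3],
    [0,0.72,2.63,0,-1.3],
    [0,0.72,2.63,0,-1.3],
    [0,0.72,2.63,0,-1.3],
    [0,0.72,2.63,0,-1.3],
    [0,0.72,2.63,0,-1.3],
    [0,0.72,2.63,0,-1.2],
    [0,0,0,0,0],
    [0,0,0,-3,0],
    [0,0,0,-3,0],
    [0,0,0,-1.4,0],
    [0,0,0,0,0],
  ],
)

```text
time_s: 5.75
eef_pos: [0.5443, -0.0252, 0.0507]
tool_rot: [0.105, -3.135, -0.001]
contact_force: [-0.3, -0.0, -1.7]
grip_width: 0.0115
```

```bash
python3 - <<'E'
from bench import ctrl
from h import *
s=ctrl.sense();print(s["time_s"],np.round(s["joints"],3),s["eef_pos"],s["tool_rot"],s["contact_force"])
ims=[]
for n,(x0,y0) in {"side":(205,120),"top":(230,130)}.items():
    im=ctrl.capture(n);cv2.imwrite(f"pics/{n}2.png",im[:,:,::-1])
    ims.append(cv2.resize(im[y0:y0+140,x0:x0+100],None,fx=4,fy=4,interpolation=cv2.INTER_CUBIC))
cv2.imwrite("pics/c2.png",cv2.convertScaleAbs(np.hstack(ims),alpha=1.5)[:,:,::-1])
E
```

```text
5.75 [ 0.437  0.562 -0.633  1.908  0.445  0.82   1.203] [ 0.54432098 -0.0251852   0.05070067] [ 1.05147762e-01 -3.13485966e+00 -7.16737064e-04] [-0.30207431 -0.01518827 -1.71099695]
```

View pics/c2.png

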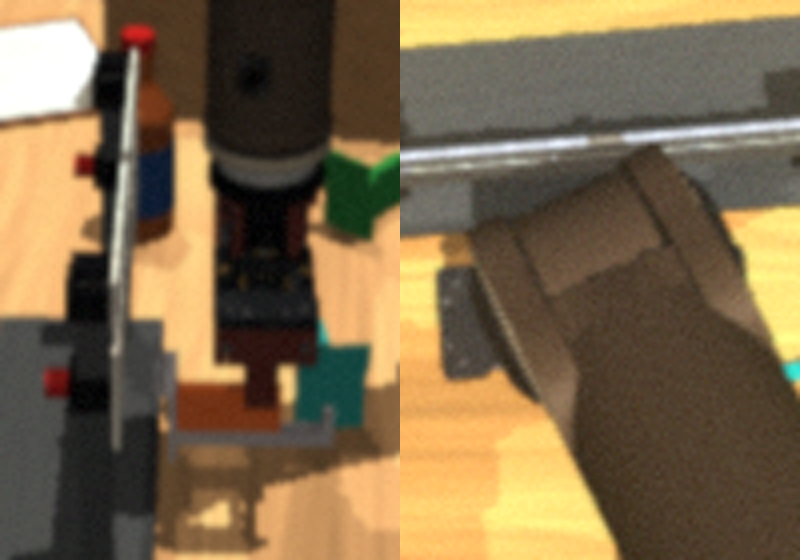

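Call:
drive_tool(
  motion=[
    [0,0.5,0,0,0],
    [0,0.5,0,0,0],
    [0,0.5,0,0,0],
    [0,0.5,0.1,0,0],
    [0,0.4,0,0,0],
    [0,0.3,0.1,0,0],
    [0,0,0,0,0],
    [0,0,0,0,0],
  ],
)

```text
time_s: 6.65
eef_pos: [0.5732, -0.0227, 0.0529]
tool_rot: [0.106, -3.139, -0.0]
contact_force: [0.6, 0.2, -2.2]
grip_width: 0.0115
```

```bash
cat > st.py <<'E'
from bench import ctrl
from h import *
s=ctrl.sense();p=s["eef_pos"];O=np.array([.635,-.039,0]);ex=np.array([.9977,.068,0]);ey=np.array([-.068,.9977,0])
r=s["tool_rot"];print("t",s["time_s"],"rack",np.round([(p-O)@ex*1e3,(p-O)@ey*1e3,p[2]*1e3],1),"yaw",((2*np.arctan2(r[1],r[0]))%(2*np.pi)-np.pi).round(3),"F",np.round(s["contact_force"],1),"M",np.round(s["ft_torque"],2),"j",np.round(s["joints"],2))
E
python3 st.py
```

```text
t 6.65 rack [-60.5  20.5  52.9] yaw 0.067 F [ 0.6  0.2 -2.2] M [ 0.11 -0.08  0.04] j [ 0.42  0.6  -0.63  1.84  0.45  0.85  1.21]
```

Call:
drive_tool(
  motion=[
    [0,0,0,0.5,0],
    [0,0,0,0.5,0],
    [0,0,0,0.4,0],
    [0,0,0,0.4,0],
    [0,0,0,0.3,0],
    [0,0,0,0,0],
    [0,0,0,0,0],
  ],
)

```text
time_s: 7.35
eef_pos: [0.5734, -0.0228, 0.0741]
tool_rot: [-0.105, 3.14, -0.0]
contact_force: [-0.0, -0.5, -2.0]
grip_width: 0.0113
```

```bash
python3 st.py
```

```text
t 7.35 rack [-60.4  20.3  74.1] yaw 0.067 F [-0.  -0.5 -2. ] M [ 0.08 -0.09  0.02] j [ 0.43  0.57 -0.64  1.83  0.43  0.89  1.22]
```

Call:
drive_tool(
  motion=[
    [0,0,0,0.3,0],
    [0,0,0,0.3,0],
    [0,0,0,0.2,0],
    [0,0,0,0.2,0],
    [0,0,0,0.2,0],
    [0,0,0,0,0],
  ],
)

```text
time_s: 7.95
eef_pos: [0.5736, -0.0227, 0.0864]
tool_rot: [-0.105, 3.139, -0.0]
contact_force: [0.2, -0.6, -2.3]
grip_width: 0.0117
```

```bash
python3 st.py
```

```text
t 7.95 rack [-60.1  20.4  86.4] yaw 0.067 F [ 0.2 -0.6 -2.3] M [ 0.02 -0.05  0.03] j [ 0.44  0.55 -0.65  1.82  0.41  0.91  1.24]
```

Call:
drive_tool(
  motion=[
    [0,0,0,0.2,0],
    [0,0,0,0.2,0],
    [0,0,0,0,0],
  ],
)

```text
time_s: 8.25
eef_pos: [0.5728, -0.0226, 0.0898]
tool_rot: [0.105, -3.139, -0.0]
contact_force: [-1.5, 1.8, -5.0]
grip_width: 0.0115
```

```bash
python3 st.py
```

```text
t 8.25 rack [-60.9  20.6  89.8] yaw 0.067 F [-1.5  1.8 -5. ] M [0.24 0.31 0.02] j [ 0.44  0.55 -0.65  1.81  0.41  0.92  1.24]
```

Call:
drive_tool(
  motion=[
    [0,-0.1,0,0.3,0],
    [0,-0.1,0,0.35,0],
    [0,-0.1,0,0.35,0],
    [0,-0.1,0,0.4,0],
    [0,0,0,0,0],
  ],
)

```text
time_s: 8.75
eef_pos: [0.5695, -0.0229, 0.1047]
tool_rot: [-0.105, 3.139, -0.001]
contact_force: [1.3, 1.0, -4.5]
grip_width: 0.0117
```

```bash
python3 st.py
```

```text
t 8.75 rack [-64.3  20.5 104.7] yaw 0.067 F [ 1.3  1.  -4.5] M [ 0.1  -0.03  0.01] j [ 0.45  0.52 -0.67  1.81  0.39  0.94  1.25]
```

Call:
drive_tool(
  motion=[
    [0,-0.05,0,0.36,0],
    [0,-0.05,0,0.36,0],
    [0,0,0,0.36,0],
    [0,0,0,0.36,0],
    [0,0,0,0,0],
  ],
)

```text
time_s: 9.25
eef_pos: [0.5691, -0.0228, 0.1192]
tool_rot: [-0.105, 3.138, -0.0]
contact_force: [3.8, -0.5, -5.3]
grip_width: 0.0116
```

```bash
python3 st.py
```

```text
t 9.25 rack [-64.6  20.7 119.2] yaw 0.067 F [ 3.8 -0.5 -5.3] M [ 0.02 -0.69 -0.04] j [ 0.46  0.51 -0.67  1.8   0.38  0.96  1.26]
```

Call:
drive_tool(
  motion=[
    [0,0.05,0,0.36,0],
    [0,0.05,0,0.36,0],
    [0,0.05,0,0.36,0],
    [0,0.05,0,0.36,0],
    [0,0,0,0,0],
  ],
)

```text
time_s: 9.75
eef_pos: [0.5714, -0.0226, 0.1335]
tool_rot: [-0.105, 3.138, 0.0]
contact_force: [5.6, -0.5, -6.1]
grip_width: 0.0119
```

```bash
python3 st.py
python3 - <<'E'
from bench import ctrl
from h import *
im=ctrl.capture("side");cv2.imwrite("pics/side3.png",im[:,:,::-1])
cv2.imwrite("pics/c3.png",cv2.convertScaleAbs(cv2.resize(im[130:270,205:305],None,fx=4,fy=4,interpolation=cv2.INTER_CUBIC),alpha=1.6)[:,:,::-1])
E
```

```text
t 9.75 rack [-62.4  20.7 133.5] yaw 0.067 F [ 5.6 -0.5 -6.1] M [ 0.01 -1.23 -0.02] j [ 0.46  0.49 -0.68  1.78  0.36  0.99  1.28]
```

View pics/c3.png

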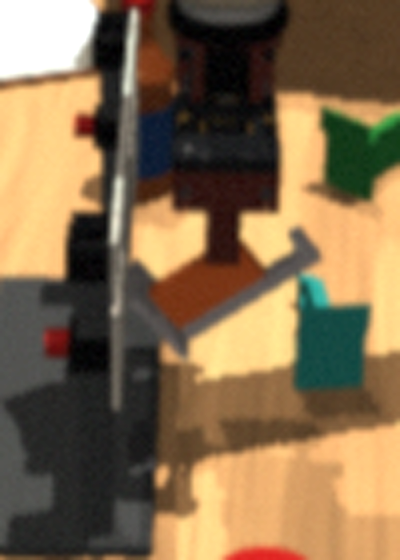

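Call:
drive_tool(
  motion=[
    [0,0.2,0,0.36,0],
    [0,0.15,0,0.36,0],
    [0,0.15,0,0.36,0],
    [0,0.15,0,0.36,0],
    [0,0,0,0,0],
  ],
)

```text
time_s: 10.3
eef_pos: [0.5774, -0.0225, 0.1478]
tool_rot: [-0.106, 3.139, 0.0]
contact_force: [3.0, 0.8, -7.5]
grip_width: 0.0114
```

```bash
python3 st.py
python3 - <<'E'
from bench import ctrl
from h import *
im=ctrl.capture("side");cv2.imwrite("pics/side4.png",im[:,:,::-1]);c=cam(ctrl,"side")
h=cv2.cvtColor(im,cv2.COLOR_RGB2HSV);m=((h[...,0]<16)&(h[...,1]>170)&(h[...,2]>50)).astype(np.uint8)
m[:185]=0;m[225:]=0;m[:,:238]=0;m[:,:][:,275:]=0
n,l,st,ce=cv2.connectedComponentsWithStats(m);k=1+st[1:,4].argmax();print(st[k],ce[k])
# top-lower long edges: lower boundary of orange per column -> plane y=-.017
ex=np.array([.9977,.068,0]);ey=np.array([-.068,.9977,0]);O=np.array([.635,-.039,0])
pl=O+ey*.0265
pts=[]
for u in range(st[k,0]+2,st[k,0]+st[k,2]-2):
    v=np.where(l[:,u]==k)[0].max()+.5;P=onplane(c,(u,v),pl,ey);pts.append([(P-O)@ex,P[2]])
pts=np.array(pts);print((pts*1e3).round(0).tolist());
print("theta low edge",np.arctan(np.polyfit(pts[:,0],pts[:,1],1)[0]))
E
```

```text
t 10.3 rack [-56.3  20.4 147.8] yaw 0.067 F [ 3.   0.8 -7.5] M [ 0.23 -1.04  0.03] j [ 0.46  0.49 -0.69  1.75  0.35  1.03  1.29]
[243 187  26  22 258] [255.06976744 197.66666667]
[[-23.0, 116.0], [-25.0, 113.0], [-28.0, 110.0], [-31.0, 106.0], [-33.0, 103.0], [-36.0, 103.0], [-39.0, 100.0], [-41.0, 103.0], [-44.0, 103.0], [-47.0, 107.0], [-49.0, 110.0], [-52.0, 113.0], [-55.0, 116.0], [-57.0, 120.0], [-60.0, 123.0], [-63.0, 126.0], [-65.0, 129.0], [-68.0, 133.0], [-70.0, 136.0], [-73.0, 139.0], [-76.0, 142.0], [-78.0, 145.0]]
theta low edge -0.6056084209381202
```

Call:
drive_tool(
  motion=[
    [0,0,0,-0.5,0],
    [0,0,0,-0.6,0],
    [0,0,0,-0.6,0],
    [0,-0.7,0,-0.2,0],
    [0,-1,0,0,0],
    [0,-1,0,0,0],
    [0,-1,-0.1,0,0],
    [0,-1,-0.1,0,0],
    [0,0,-0.1,0,0],
    [0,0,0,0,0],
  ],
)

```text
time_s: 11.35
eef_pos: [0.53, -0.0263, 0.1286]
tool_rot: [-0.104, 3.139, -0.001]
contact_force: [0.0, 0.8, -1.9]
grip_width: 0.0118
```

```bash
python3 st.py
cat > th.py <<'E'
from bench import ctrl
from h import *
import sys
s=ctrl.sense();p=s["eef_pos"]
im=ctrl.capture("side");cv2.imwrite("pics/%s.png"%sys.argv[1],im[:,:,::-1]);c=cam(ctrl,"side")
ex=np.array([.9977,.068,0]);ey=np.array([-.068,.9977,0]);O=np.array([.635,-.039,0])
u0,v0=proj(c,p).astype(int)
h=cv2.cvtColor(im,cv2.COLOR_RGB2HSV);m=((h[...,0]<16)&(h[...,1]>170)&(h[...,2]>50)).astype(np.uint8)
w=np.zeros_like(m);w[v0-25:v0+40,u0-35:u0+35]=1;m*=w
n,l,st,ce=cv2.connectedComponentsWithStats(m);k=1+st[1:,4].argmax();print(st[k],ce[k],(u0,v0))
# rectified 0.25mm/px view of hook's near web face plane
pl=p+ey*.0065;G=np.array([[a,b] for a,b in [(-.07,.06),(.11,.06),(.11,-.10),(-.07,-.10)]])
src=np.float32([proj(c,pl+ex*a+[0,0,b]) for a,b in G]);dst=np.float32([[(a+.07)*4000,(.06-b)*4000] for a,b in G])
H=cv2.getPerspectiveTransform(src,dst);r=cv2.warpPerspective(im,H,(720,640),flags=cv2.INTER_CUBIC)
mm=cv2.warpPerspective((l==k).astype(np.uint8)*255,H,(720,640),flags=cv2.INTER_LINEAR)>127
print("rect",cv2.minAreaRect(np.argwhere(mm)[:,::-1].astype(np.float32)))
cv2.circle(r,(280,240),4,(0,255,0),1)
cv2.imwrite("pics/%s_r.png"%sys.argv[1],cv2.convertScaleAbs(r,alpha=1.6)[:,:,::-1])
E
python3 th.py q1
```

```text
t 11.35 rack [-103.8   19.8  128.6] yaw 0.066 F [ 0.   0.8 -1.9] M [ 0.02 -0.13 -0.01] j [ 0.51  0.44 -0.7   1.88  0.34  0.94  1.28]
[261 193  26  21 254] [272.71259843 203.62992126] (np.int64(275), np.int64(198))
rect ((303.19915771484375, 272.99395751953125), (300.00213623046875, 149.73744201660156), 48.447383880615234)
```

View pics/q1_r.png

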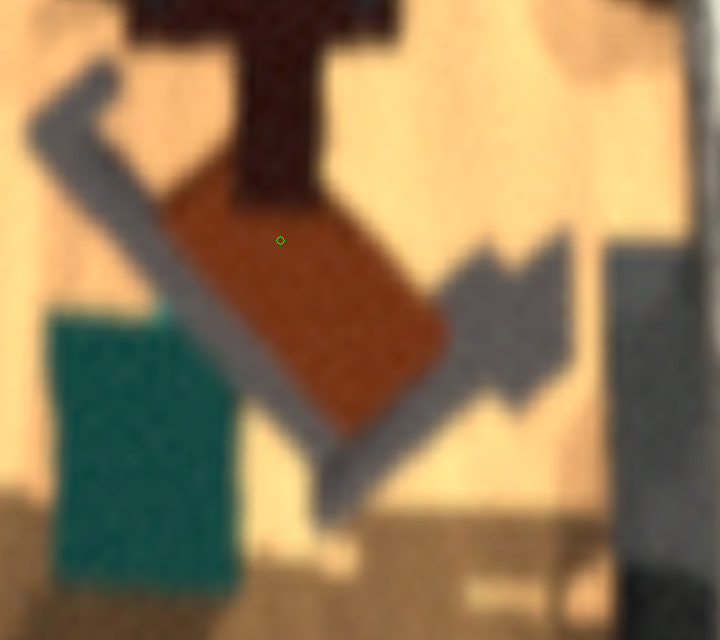

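```bash
python3 - <<'E'
from bench import ctrl
from h import *
c=cam(ctrl,"side")
ex=np.array([.9977,.068,0]);ey=np.array([-.068,.9977,0])
for f,p in (("side2",[.5443,-.0252,.0507]),("side3",[.5714,-.0226,.1335]),("side4",[.5774,-.0225,.1478]),("q1",[.53,-.0263,.1286])):
    im=np.ascontiguousarray(cv2.imread(f"pics/{f}.png")[:,:,::-1]);p=np.array(p)
    u0,v0=proj(c,p).astype(int)
    h=cv2.cvtColor(im,cv2.COLOR_RGB2HSV);m=((h[...,0]<16)&(h[...,1]>170)&(h[...,2]>50)).astype(np.uint8)
    w=np.zeros_like(m);w[v0-25:v0+40,u0-35:u0+35]=1;m*=w
    n,l,st,ce=cv2.connectedComponentsWithStats(m);k=1+st[1:,4].argmax()
    pl=p+ey*.0065;G=np.array([(-.07,.06),(.11,.06),(.11,-.10),(-.07,-.10)])
    H=cv2.getPerspectiveTransform(np.float32([proj(c,pl+ex*a+[0,0,b]) for a,b in G]),np.float32([[(a+.07)*4000,(.06-b)*4000] for a,b in G]))
    mm=cv2.warpPerspective((l==k).astype(np.uint8)*255,H,(720,640),flags=cv2.INTER_LINEAR)>127
    r=cv2.minAreaRect(np.argwhere(mm)[:,::-1].astype(np.float32));print(f,"rel TCP mm",((r[0][0]-280)/4).round(1) if 0 else round((r[0][0]-280)/4,1),round((240-r[0][1])/4,1),"size",np.round(np.array(r[1])/4,1),"ang",round(r[2],1), "slat px z=.2:",)
E
```

```text
side2 rel TCP mm 20.3 8.5 size [69. 37.] ang 1.0 slat px z=.2:
side3 rel TCP mm 10.6 -5.6 size [73.4 37.7] ang 36.5 slat px z=.2:
side4 rel TCP mm 5.7 -9.2 size [76.1 35. ] ang 50.3 slat px z=.2:
q1 rel TCP mm 5.9 -8.2 size [74.9 37.5] ang 49.1 slat px z=.2:
```

Call:
drive_tool(
  motion=[
    [0,0,0,1.5,0],
    [0,0,0,2,0],
    [0,0,0,2,0],
    [0,0,0,2,0],
    [0,0,0,1.2,0],
    [0,0.8,0.1,0,0],
    [0,0.8,0,0,0],
    [0,0.7,0.1,0,0],
    [0,0,0,0,0],
    [0,0,0,0,0],
  ],
)

```text
time_s: 12.4
eef_pos: [0.5526, -0.0235, 0.2143]
tool_rot: [0.106, -3.138, -0.001]
contact_force: [0.2, -0.1, -2.9]
grip_width: 0.0119
```

```bash
python3 st.py; python3 th.py q2; python3 - <<'E'
import cv2
r=cv2.imread("pics/q2_r.png");cv2.imwrite("pics/q2_c.png",r[80:480,300:720])
E
```

```text
t 12.4 rack [-81.1  21.1 214.3] yaw 0.068 F [ 0.2 -0.1 -2.9] M [ 0.09 -0.09 -0.02] j [ 0.52  0.38 -0.73  1.73  0.28  1.14  1.34]
[253 165  27  23 279] [265.09318996 176.0609319 ] (np.int64(267), np.int64(170))
rect ((302.6529541015625, 277.5117492675781), (299.03863525390625, 141.98098754882812), 49.398704528808594)
```

View pics/q2_c.png

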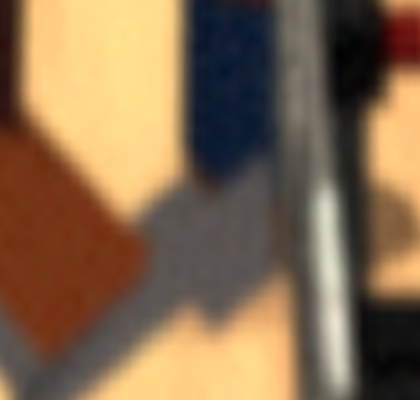

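Call:
drive_tool(
  motion=[
    [0,0.3,0,0.1,0],
    [0,0.3,0,0.1,0],
    [0,0.3,0.1,0,0],
    [0,0.2,0,0,0],
    [0,0,0,0,0],
  ],
)

```text
time_s: 12.95
eef_pos: [0.5642, -0.0227, 0.2172]
tool_rot: [-0.106, 3.14, 0.0]
contact_force: [0.4, -1.0, -2.1]
grip_width: 0.012
```

```bash
python3 st.py
```

```text
t 12.95 rack [-69.6  21.1 217.2] yaw 0.067 F [ 0.4 -1.  -2.1] M [ 0.05 -0.09 -0.01] j [ 0.51  0.4  -0.73  1.7   0.29  1.15  1.34]
```

Call:
drive_tool(
  motion=[
    [0,0.2,0,0.16,0],
    [0,0.2,0,0.16,0],
    [0,0.2,0,0.16,0],
    [0,0,0,0,0],
  ],
)

```text
time_s: 13.35
eef_pos: [0.5703, -0.0227, 0.2224]
tool_rot: [-0.105, 3.139, 0.0]
contact_force: [0.3, 0.3, -2.5]
grip_width: 0.012
```

```bash
python3 st.py
```

```text
t 13.35 rack [-63.4  20.6 222.4] yaw 0.067 F [ 0.3  0.3 -2.5] M [ 0.05 -0.11 -0.01] j [ 0.5   0.4  -0.73  1.68  0.29  1.16  1.34]
```

Call:
drive_tool(
  motion=[
    [0,0.2,0,0.16,0],
    [0,0.2,0,0.16,0],
    [0,0.2,0,0.12,0],
    [0,0,0,0,0],
  ],
)

```text
time_s: 13.75
eef_pos: [0.5763, -0.0227, 0.2267]
tool_rot: [-0.105, 3.139, 0.0]
contact_force: [0.6, -0.0, -1.8]
grip_width: 0.012
```

```bash
python3 st.py
```

```text
t 13.75 rack [-57.5  20.2 226.7] yaw 0.067 F [ 0.6 -0.  -1.8] M [ 0.1  -0.09  0.02] j [ 0.5   0.41 -0.72  1.66  0.29  1.18  1.34]
```

Call:
drive_tool(
  motion=[
    [0,0.15,0,0.05,0],
    [0,0.15,0,0,0],
    [0,0,0,0,0],
  ],
)

```text
time_s: 14.05
eef_pos: [0.5791, -0.0228, 0.2269]
tool_rot: [-0.105, 3.14, 0.0]
contact_force: [-0.4, -0.3, -2.2]
grip_width: 0.0118
```

```bash
python3 st.py
```

```text
t 14.05 rack [-54.7  20.  226.9] yaw 0.067 F [-0.4 -0.3 -2.2] M [ 0.05 -0.1   0.03] j [ 0.49  0.41 -0.72  1.66  0.29  1.18  1.34]
```

Call:
drive_tool(
  motion=[
    [0,0,0,-0.3,0],
    [0,-0.15,0,-0.4,0],
    [0,0,0,0,0],
  ],
)

```text
time_s: 14.35
eef_pos: [0.5777, -0.0227, 0.2199]
tool_rot: [-0.105, 3.139, 0.0]
contact_force: [0.8, 0.3, 0.9]
grip_width: 0.0118
```

```bash
python3 st.py
```

```text
t 14.35 rack [-56.1  20.1 219.9] yaw 0.067 F [0.8 0.3 0.9] M [ 0.08 -0.62  0.03] j [ 0.49  0.42 -0.72  1.67  0.3   1.17  1.34]
```

Contact from below is felt (Fz up 3 N, moment turning); I continue the swing.

Call:
drive_tool(
  motion=[
    [0,-0.15,0,-0.35,0],
    [0,-0.15,0,-0.35,0],
    [0,-0.15,0,-0.35,0],
    [0,0,0,0,0],
  ],
)

```text
time_s: 14.75
eef_pos: [0.5727, -0.0228, 0.209]
tool_rot: [0.105, -3.14, -0.0]
contact_force: [1.5, -0.1, 0.6]
grip_width: 0.0117
```

```bash
python3 st.py
```

```text
t 14.75 rack [-61.1  20.4 209. ] yaw 0.067 F [ 1.5 -0.1  0.6] M [ 0.02 -0.58  0.04] j [ 0.5   0.42 -0.72  1.69  0.3   1.14  1.33]
```

Call:
drive_tool(
  motion=[
    [0,-0.1,0,-0.4,0],
    [0,-0.1,0,-0.4,0],
    [0,-0.05,0,-0.4,0],
    [0,0,0,0,0],
  ],
)

```text
time_s: 15.15
eef_pos: [0.5699, -0.0228, 0.1967]
tool_rot: [0.105, -3.139, -0.0]
contact_force: [0.1, -0.2, 1.7]
grip_width: 0.0119
```

```bash
python3 st.py
```

```text
t 15.15 rack [-63.9  20.6 196.7] yaw 0.067 F [ 0.1 -0.2  1.7] M [ 0.01 -0.31  0.06] j [ 0.49  0.43 -0.72  1.72  0.31  1.12  1.32]
```

Call:
drive_tool(
  motion=[
    [0,0,0,-0.4,0],
    [0,0,0,-0.4,0],
    [0,0,0,0,0],
  ],
)

```text
time_s: 15.45
eef_pos: [0.5688, -0.0229, 0.1884]
tool_rot: [0.105, -3.136, 0.0]
contact_force: [-6.1, 0.0, 1.9]
grip_width: 0.0115
```

```bash
python3 st.py
```

```text
t 15.45 rack [-65.   20.6 188.4] yaw 0.067 F [-6.1  0.   1.9] M [-0.03  0.94  0.  ] j [ 0.49  0.43 -0.71  1.73  0.31  1.1   1.32]
```

Call:
drive_tool(
  motion=[
    [0,-0.15,0,-0.3,0],
    [0,0,0,-0.3,0],
    [0,0,0,0,0],
  ],
)

```text
time_s: 15.75
eef_pos: [0.5682, -0.0229, 0.1828]
tool_rot: [0.105, -3.138, 0.0]
contact_force: [-5.5, -0.9, 3.3]
grip_width: 0.0117
```

```bash
python3 st.py; python3 th.py q3
```

```text
t 15.75 rack [-65.6  20.6 182.8] yaw 0.067 F [-5.5 -0.9  3.3] M [-0.09  0.84 -0.02] j [ 0.49  0.44 -0.71  1.74  0.32  1.09  1.31]
[240 176  29  15 289] [252.16608997 182.70588235] (np.int64(261), np.int64(181))
rect ((362.7581787109375, 230.67236328125), (287.7168273925781, 172.93478393554688), 17.0256404876709)
```

Call:
drive_tool(
  motion=[
    [0,-0.05,0,-0.3,0],
    [0,0,0,-0.3,0],
    [0,0.05,0,-0.3,0],
    [0,0,0,0,0],
  ],
)

```text
time_s: 16.2
eef_pos: [0.5683, -0.0228, 0.1738]
tool_rot: [0.105, -3.138, -0.0]
contact_force: [-4.7, -1.5, 1.5]
grip_width: 0.0124
```

```bash
python3 st.py
```

```text
t 16.2 rack [-65.4  20.7 173.8] yaw 0.067 F [-4.7 -1.5  1.5] M [-0.11  0.78 -0.03] j [ 0.49  0.45 -0.71  1.75  0.33  1.07  1.31]
```

Call:
drive_tool(
  motion=[
    [0,0.05,0,-0.3,0],
    [0,0.05,0,-0.3,0],
    [0,0,0,0,0],
  ],
)

```text
time_s: 16.5
eef_pos: [0.5694, -0.0228, 0.1679]
tool_rot: [0.105, -3.138, -0.0]
contact_force: [-6.3, -0.2, 1.7]
grip_width: 0.0115
```

```bash
python3 st.py; python3 th.py q4
```

```text
t 16.5 rack [-64.4  20.7 167.9] yaw 0.067 F [-6.3 -0.2  1.7] M [-0.05  0.87 -0.05] j [ 0.48  0.46 -0.71  1.75  0.33  1.06  1.3 ]
[240 177  27  16 278] [250.73021583 185.74460432] (np.int64(260), np.int64(185))
rect ((368.59088134765625, 203.036865234375), (285.5058898925781, 190.13690185546875), 5.389311790466309)
```

View pics/q4_r.png

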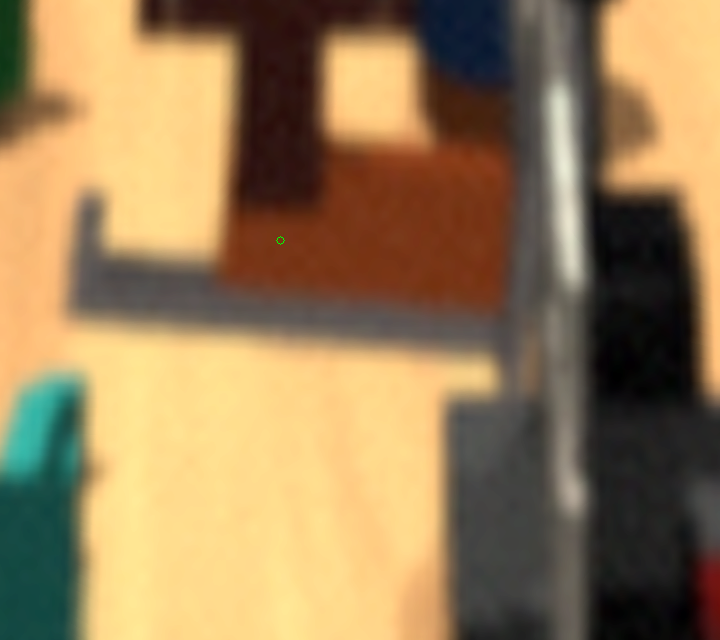

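Call:
drive_tool(
  motion=[
    [0,0.05,0,-0.3,0],
    [0,0.05,0,-0.3,0],
    [0,0,0,0,0],
  ],
)

```text
time_s: 16.85
eef_pos: [0.5707, -0.0227, 0.1621]
tool_rot: [0.105, -3.139, -0.0]
contact_force: [-4.7, -0.2, 1.5]
grip_width: 0.0116
```

```bash
python3 st.py; python3 th.py q5
```

```text
t 16.85 rack [-63.   20.6 162.1] yaw 0.067 F [-4.7 -0.2  1.5] M [-0.02  0.71  0.03] j [ 0.48  0.46 -0.7   1.75  0.34  1.05  1.3 ]
[239 178  27  15 277] [249.97111913 186.77617329] (np.int64(260), np.int64(187))
rect ((368.96337890625, 192.80894470214844), (284.0118408203125, 181.91360473632812), 0.909380316734314)
```

Call:
drive_tool(
  motion=[
    [0,0,0,-0.1,0],
    [0,0,0,0,0],
  ],
)

```text
time_s: 17.1
eef_pos: [0.5709, -0.0227, 0.1615]
tool_rot: [0.105, -3.14, -0.0]
contact_force: [-4.8, 0.4, 2.4]
grip_width: 0.0116
```

```bash
python3 st.py
```

```text
t 17.1 rack [-62.9  20.6 161.5] yaw 0.067 F [-4.8  0.4  2.4] M [0.01 0.73 0.02] j [ 0.48  0.46 -0.7   1.75  0.34  1.05  1.3 ]
```

Call:
drive_tool(
  motion=[
    [0.16,0,0,0,0],
    [0.2,0,0,0,0],
    [0.3,0,0,0,0],
    [0.35,0,0,0,0],
    [0.35,0,0,0,0],
    [0.35,0,0,0,0],
  ],
)

```text
time_s: 17.7
eef_pos: [0.571, -0.0227, 0.1615]
tool_rot: [-0.105, 3.14, 0.0]
contact_force: [0.2, -0.3, 0.6]
grip_width: 0.0306
```

```bash
python3 st.py; python3 th.py q6; python3 - <<'E'
from bench import ctrl
from h import *
r=cv2.imread("pics/q6_r.png")[60:500,:]
im=ctrl.capture("wrist");w=cv2.resize(im,None,fx=.7,fy=.7)[:,:,::-1]
cv2.imwrite("pics/q6_c.png",np.hstack([cv2.resize(r,(440,269)),cv2.convertScaleAbs(w,alpha=1.4)]))
E
```

```text
t 17.7 rack [-62.7  20.6 161.5] yaw 0.067 F [ 0.2 -0.3  0.6] M [ 0.02 -0.1  -0.02] j [ 0.48  0.46 -0.7   1.75  0.34  1.05  1.3 ]
[240 177  26  17 256] [249.921875   187.21484375] (np.int64(260), np.int64(188))
rect ((361.5000305175781, 190.49996948242188), (204.99996948242188, 272.99993896484375), 90.0)
```

Call:
drive_tool(
  motion=[
    [0.4,0,0,0.5,0],
    [0.4,0,0,1,0],
    [0.4,0,0,2,0],
    [0.4,0,0,3,0],
    [0.4,0,0,3,0],
    [0.4,-2,0,3,0],
    [0.4,-4,0,2,0],
    [0.4,-4,0,0,0],
    [0.4,-4,0,0,0],
    [0.4,0,0,0,0],
  ],
)

```text
time_s: 18.8
eef_pos: [0.4273, -0.0224, 0.3076]
tool_rot: [-0.105, 3.14, -0.006]
contact_force: [0.7, 0.0, -0.1]
grip_width: 0.0354
```

```bash
python3 st.py; python3 - <<'E'
from bench import ctrl
from h import *
ex=np.array([.9977,.068,0]);ey=np.array([-.068,.9977,0]);O=np.array([.635,-.039,0])
im=ctrl.capture("side");c=cam(ctrl,"side")
pl=O-.0627*ex+.0206*ey+[0,0,.1615]+ey*.0065;G=np.array([(-.07,.06),(.11,.06),(.11,-.10),(-.07,-.10)])
H=cv2.getPerspectiveTransform(np.float32([proj(c,pl+ex*a+[0,0,b]) for a,b in G]),np.float32([[(a+.07)*2200,(.06-b)*2200] for a,b in G]))
r=cv2.warpPerspective(im,H,(396,352),flags=cv2.INTER_CUBIC)
t=ctrl.capture("top");cv2.imwrite("pics/top9.png",t[:,:,::-1])
ct=cam(ctrl,"top");u,v=proj(ct,pl).astype(int);print(u,v)
q=cv2.resize(t[v-45:v+43,u-50:u+50],None,fx=4,fy=4,interpolation=cv2.INTER_CUBIC)
cv2.imwrite("pics/f.png",cv2.convertScaleAbs(np.hstack([r,q]),alpha=1.6)[:,:,::-1])
a=cv2.imread("pics/top0.png").astype(int);d=np.abs(a-t[:,:,::-1].astype(int)).sum(2)
for n,(x0,y0,x1,y1) in {"carton":(70,125,170,195),"jar":(150,200,190,240),"bottle":(380,140,430,180)}.items(): print(n,d[y0:y1,x0:x1].mean().round(1),(d[y0:y1,x0:x1]>90).sum())
E
```

```text
t 18.8 rack [-206.1   30.6  307.6] yaw 0.067 F [ 0.7  0.  -0.1] M [ 0.03 -0.17  0.05] j [ 0.71  0.04 -0.78  1.86  0.03  1.26  1.56]
272 197
carton 32.1 0
jar 29.5 0
bottle 27.3 0
```

View pics/f.png

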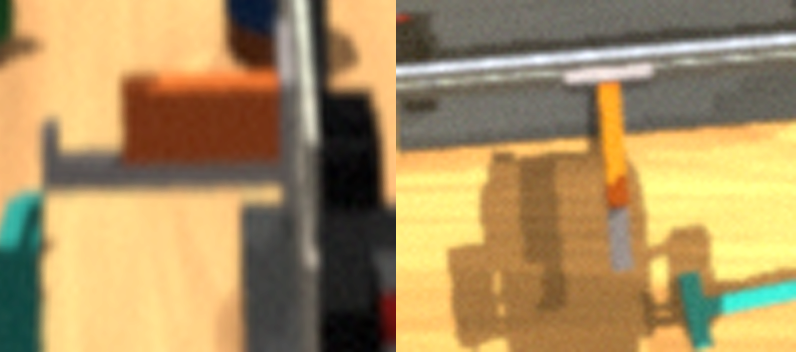

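```bash
python3 -c "
from bench import ctrl
print(ctrl.job_done())"; python3 st.py
```

```text
the job is handed in; nothing more can be done
None
the job is handed in; nothing more can be done
```

The hook with the orange web is hanging on the rack, released, and I have handed the job in.

- **How it was done:** The interface cannot tilt the gripper. I gripped the web across its sides with the tool pointing down, caught the lip under the lower slat's bottom edge and raised the arm. That turned the hook in the jaws to about 0.85 rad. I then fed the lip into the slot and swung the arm down about the slot's lower edge until the hook was level.
- **Slat height:** By feel, the slot sits about 19 mm higher than nominal. The side camera suggested about 17 mm.
- **Forces:** No reading between steps passed about 8 N, against the 25 N limit. I did not log forces within each move.
- **Time:** The last robot time I read before handing in was about 19 s.
- **Last checks:** After letting go, the tool force was near zero. The side view shows the web level, at about 0°, with the plate against the lower slat. The top view shows the plate parallel to the slats, about 20 mm left of the middle and well clear of the posts. The jar, bottle and carton showed no change in the top view, and the green and turquoise look-alikes were not touched.
- **Not fully checked:** I never saw the lip behind the upper slat. That it is caught and fully down is inferred from the felt contact, the level pose and the hook staying put after release. The side camera also read the hook about 5–7 mm too high, so I took heights from contact.

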